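# Put the finished knife away

## Task

Take the closed folding knife off the sloped rest under the bench lamp and set it down, rather than drop it, in the open top drawer of the small steel cabinet; then slide that drawer fully shut with the knife lying inside, without slamming it. Do not knock the lamp, and leave the other things on the bench and on the cabinet where they are.

Things in the scene. Friction and masses are not known exactly. Their poses are not given: they have to be found in the camera images.
- knife: closed folding knife, a flat bar 100 x 30 x 18 mm, dark wood with brass ends, 0.12 kg, loose; origin at the centre of its underside, x along its length, y across its 30 mm width, z out of its upper face. It starts on the sloped rest, x pointing up the slope (35 degrees) away from the robot, its lower end against a lip 10 mm high
- rest (a point): point on the sloped rest of the fixed inspection stand where the knife's underside centre starts, 85 mm above the bench; x level, away from the robot, z up. The rest is a wooden rail 116 mm long, 24 mm wide (fingers pass on both sides), 16 mm thick, rising 35 degrees to +x. Base plate 250 x 110 x 10 mm on the bench, from x = -65 to +185 mm
- lamp: fixed lamp on the stand; origin at the middle of the underside of its light bar, 215 mm above the bench and 6 mm beyond the knife's centre; axes as rest. Bar 30 x 190 x 14 mm along y; post at x = +154 mm. No vertical gripper fits under it: come from the robot's side, fingers pointing forwards and down, square to the slope; leave the same way, towards -x
- cabinet_front (a point): middle of the lower edge of the front of a fixed grey steel cabinet 260 x 240 x 130 mm (x, y, z) with two drawers one above the other; x points into the cabinet, away from the robot, z up; the cabinet reaches from x = 0 to 260 mm
- cabinet_drawer0 (a joint): top drawer: 0 = fully shut, grows to 0.18 m as it slides out along the cabinet's -x; starts 0.15 to 0.175 open. Slides with about 1 N
- drawer_floor (a point): centre of the top drawer's inner floor, moves with the drawer, axes as the cabinet's. Inside, the drawer is 215 mm in x, 198 mm in y, walls 33 mm high; front panel 15 mm thick, top edge 43 mm above the floor. At the start only the part outside the cabinet is open above: from this point, x = -107 mm to x = (joint value - 114 mm)
- cabinet_drawer0_handle (a point): middle of the top drawer's bar handle, moves with the drawer: a steel bar 120 mm long along y, 35 mm in front of the drawer's face, about 35 mm below the cabinet's top
- whetstone: two-tone sharpening stone lying flat, 150 x 50 x 25 mm; origin under its centre, x along its length; not to be moved
- oil: oil bottle, 52 mm across, 140 mm tall, standing between the cabinet and the stand; origin under its centre; not to be moved
- tin: round brass tin, 70 mm across, 50 mm tall, standing on the cabinet's top; origin under its centre; not to be moved
- mug: white mug, 80 mm across, 90 mm tall, on the right of the bench; origin under its centre; not to be moved
- wrench: steel wrench lying on the bench near the robot, on the left; x along its length; not to be moved
- wheel: spare red grinding wheel lying flat, 150 mm across, 30 mm thick, on the left; origin under its centre; not to be moved
- screwdriver: screwdriver lying on the bench near the robot; x along its length; not to be moved
Not all that is in view belongs to the job. What is meant by the knife is not green or white, and is the larger of those in its own colour.

How it is judged:
By the outcome, as a careful person would: the job done as asked, in the order asked, and still so for the second after the job is handed in, with the robot touching nothing.
It also fails if it takes over 61 s, if anything falls off the work surface, if the arm or the gripper's body presses on something with over 40 N, if the wrist force passes 120 N, or if a joint passes its speed limit or range.

## Robot

A 6-joint arm with a two-finger parallel gripper is mounted at the origin on the work surface. World frame = base frame: x ahead of the robot, y to its left, z up, the work surface at z = 0. Lengths are in m, angles in rad, forces in N, time in s.
With the tool pointing down it reaches from about 0.3 to 0.85 m from the base axis. Payload 4.2 kg.
Tool frame: the origin (TCP) lies midway between the tips of the shut fingers; the grasp point (between the pads) lies 19 mm behind it; z points along the fingers, y is the line along which they close (so a half turn about z gives the same grasp; the last joint's range is limited). The gripper opens to 91 mm and grips with 3 to 60 N. Pads are 32 mm wide; open, the fingers measure 118 mm over their backs; the gripper's body (76 mm by 178 mm) begins 60 mm behind the grasp point.
Start: joints at [1.297, 0.32, 1.565, -0, 1.257, -0.02], TCP at [0.144, 0.557, 0.214] pointing down, gripper open.
Joint ranges: [-3.11, 3.11], [-0.84, 2.01], [0.21, 2.61], [-1.34, 4.49], [0.05, 2.63], [-2.56, 2.56]. Speed limits (rad/s): [2.57, 2.57, 3.14, 3.14, 3.14, 3.14].

## Interface

Orientations are given as a unit quaternion [w, x, y, z].
In Python, from rig import env, eyes, workorder gives the robot as it stands. The module is installed in compiled form; this text tells all that it offers.
- The arm moves only by the tool drive_tool, never from a script. Its argument "targets" is a list of rows, each an object of numbers: "x", "y", "z": the shift along the tool's x, y, z in cm; "ax", "ay", "az": the turn, a rotation vector about the tool's x, y, z in rad. A call has 1 to 12 rows; each row is the pose to reach, as a shift and turn from the pose commanded when the call began, along the tool's axes at that moment; what a row does not reach only later rows make up. A row lasts 1/12 s, in which the tool goes at most 41.7 mm and 7.16 degrees, less where a joint would pass 70% of its speed; a pose out of reach is approached as far as the arm can. A call with a gripper value outside its range is refused whole. "claw" is the opening, from 0 (shut) to 1 (fully open), set as the call begins (left out, the last holds). The fingers move at their own pace and stop on an object; the grip force is fixed at half the most. Time passes only in rows, so rows that repeat a pose let the fingers close. It gives the time, the measured TCP pose, the force, the opening and the grip force at its end, in the units of the state.
- env.get_state(): the state, without advancing time (a new reading comes with each control period).
- eyes.read_camera(name): name is "scene" or "side" or "wrist"; returns (picture, depth): 384x512x3 uint8, red, green, blue; 384x512 float32, m along the optical axis (not along the pixel's ray), 0 where there is no reading.
- eyes.camera_model(name): a dict with "mtx" (3x3 intrinsics, pixels), "R" (3x3) and "t" (3): a world point X has camera coordinates R X + t. Camera axes: x right, y down, z forward; pixel columns grow to the right and rows downward; lengths in m; the calibration is good to about 2 mm. A picture is of the moment at which its call begins: read the wrist's pose just before it. camera_model takes no time and is no camera call; for the wrist camera it gives the pose at the moment of the call.
- workorder.close_job(): hands the job in; it is judged then, once.
The state is a dict: "t": time; "joint_pos": joint angles; "joint_vel": joint speeds; "tau": joint torques, N m; "position": TCP position; "orientation": TCP orientation; "force": force on the tool from outside, world axes, zero at the start; "wrist_torque": the same for the moment, N m; "width": finger opening in m; "grip_force": force on a finger pad.
Only numpy, scipy, OpenCV 4.12 (cv2) and the standard library are available. Lean on these libraries where they do the work, as an engineer would, in place of code of your own. Each camera call takes 0.05 s, during which the arm holds its last target. There are 200 camera calls.

## Working session

There is one attempt and no reset: what is moved stays moved. The work goes in short steps, Python scripts to look and compute and a tool call to move; the robot and the scene stay as the last step left them, time stands still between calls to the robot, and variables do not carry over. Pictures are saved under pics/ and viewed, at most 11 in all, crops included, and the job is handed in when it is done.

Besides the shell and the picture viewer there is one more tool, called after "Call:" as name(argument=value, ...), one argument or row to a line, values as JSON. drive_tool: Moves the arm, as the interface text tells. Its arguments: {"type":"object","properties":{"targets":{"type":"array","items":{"type":"object","properties":{"x":{"type":"number"},"y":{"type":"number"},"z":{"type":"number"},"ax":{"type":"number"},"ay":{"type":"number"},"az":{"type":"number"}}}},"claw":{"type":"number"}},"required":["targets"]}

```bash
mkdir -p pics; cat > h.py <<'E'
import numpy as np, cv2
from rig import env, eyes, workorder
from scipy.spatial.transform import Rotation as Ro
def snap(n,save=None):
    m=eyes.camera_model(n); p,d=eyes.read_camera(n)
    if save:
        cv2.imwrite('pics/'+save+'.png',p[:,:,::-1]); np.savez('pics/'+save+'.npz',p=p,d=d,**m)
    return p,d,m
def load(s): return np.load('pics/'+s+'.npz')
def cloud(q):
    d=q['d']; v,u=np.mgrid[:d.shape[0],:d.shape[1]]
    c=np.stack([u*d,v*d,d],-1)@np.linalg.inv(q['mtx']).T
    w=(c-q['t'])@q['R']; w[d==0]=np.nan
    return w
def pose():
    s=env.get_state(); o=s['orientation']
    return np.array(s['position']),Ro.from_quat([o[1],o[2],o[3],o[0]]).as_matrix()
def rel(P,R=None):
    "shift cm and rotvec from current pose to target"
    p,R0=pose(); 
    print('shift cm',np.round(R0.T@(np.array(P)-p)*100,2), 'rot',None if R is None else np.round(Ro.from_matrix(R0.T@R).as_rotvec(),3))
E
python3 - <<'E'
from h import *
a=snap('scene','scene0')[0]; b=snap('side','side0')[0]
s=env.get_state(); print({k:np.round(v,3) for k,v in s.items()})
E
```

```text
{'t': np.float64(0.1), 'joint_pos': array([ 1.297,  0.32 ,  1.566, -0.   ,  1.257, -0.02 ]), 'joint_vel': array([ 0.002, -0.001, -0.004,  0.   , -0.002,  0.   ]), 'tau': array([ -0.   , -41.333, -23.251,   0.073,   0.042,  -0.   ]), 'position': array([0.144, 0.556, 0.213]), 'orientation': array([-0.   ,  0.127,  0.992, -0.001]), 'force': array([ 1.227, -0.168,  0.079]), 'wrist_torque': array([-0.021,  0.003, -0.011]), 'grip_force': np.float64(0.0), 'width': np.float64(0.091)}
```

View pics/scene0.png

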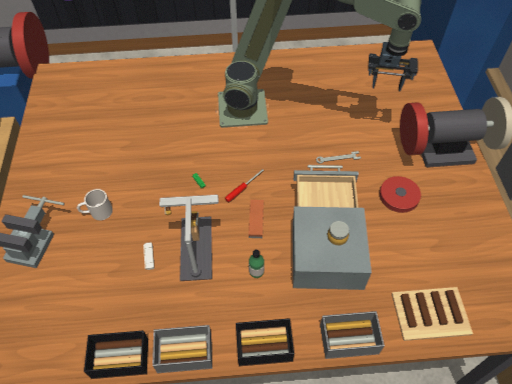

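View pics/side0.png

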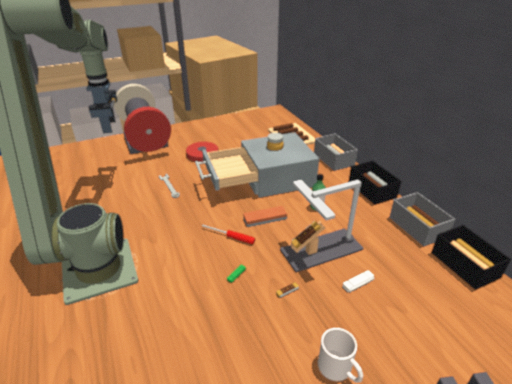

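The scene view shows the lamp bar at about (188,200), with the stand post running to (195,270). The knife is mostly hidden beneath the bar, the open drawer is at (327,193), its handle is at (325,168), and the tin is at (339,232). The side view shows the knife on the rest at about (306,237), the lamp bar at (314,199), and a small decoy knife on the bench at (287,290).

```bash
python3 - <<'E'
from h import *
ims=[]
for n,(x0,y0,w,h) in dict(scene0=(150,150,230,150),side0=(190,120,190,160)).items():
    q=load(n); im=q['p'][y0:y0+h,x0:x0+w,::-1]; s=800/w if n=='scene0' else 3.7
    im=cv2.resize(im,None,fx=s,fy=s,interpolation=cv2.INTER_CUBIC)
    cv2.imwrite(f'pics/{n}_c.png',im); print(n,s,im.shape)
for n,pts in dict(scene0=[(162,201),(188,199),(216,199),(195,270),(298,172),(355,172),(325,168),(297,212),(366,212),(329,212),(295,240),(327,190),(339,226),(257,255),(256,215)],side0=[(306,237),(300,243),(314,231),(314,199),(297,183),(332,215),(353,210),(300,262)]).items():
    C=cloud(load(n))
    for u,v in pts: print(n,(u,v),np.round(C[v,u],3))
E
```

```text
scene0 3.4782608695652173 (522, 800, 3)
side0 3.7 (592, 703, 3)
scene0 (162, 201) [ 0.62  -0.292  0.235]
scene0 (188, 199) [ 0.628 -0.207  0.248]
scene0 (216, 199) [ 0.626 -0.119  0.232]
scene0 (195, 270) [ 0.782 -0.208  0.049]
scene0 (298, 172) [0.451 0.179 0.113]
scene0 (355, 172) [0.477 0.383 0.122]
scene0 (325, 168) [0.357 0.306 0.001]
scene0 (297, 212) [0.633 0.151 0.129]
scene0 (366, 212) [0.577 0.423 0.004]
scene0 (329, 212) [0.644 0.259 0.131]
scene0 (295, 240) [0.741 0.13  0.129]
scene0 (327, 190) [0.515 0.28  0.077]
scene0 (339, 226) [0.73  0.272 0.179]
scene0 (257, 255) [ 0.794 -0.     0.145]
scene0 (256, 215) [0.566 0.015 0.023]
side0 (306, 237) [ 0.599 -0.225  0.095]
side0 (300, 243) [ 0.579 -0.224  0.077]
side0 (314, 231) [ 0.627 -0.223  0.108]
side0 (314, 199) [ 0.613 -0.225  0.233]
side0 (297, 183) [ 0.612 -0.13   0.23 ]
side0 (332, 215) [ 0.621 -0.304  0.229]
side0 (353, 210) [ 0.769 -0.217  0.138]
side0 (300, 262) [ 0.576 -0.239  0.011]
```

View pics/side0_c.png

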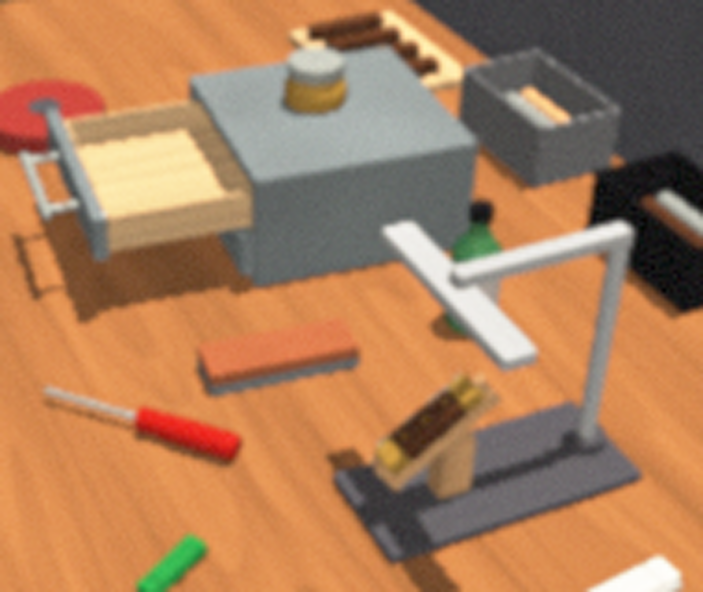

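View pics/scene0_c.png

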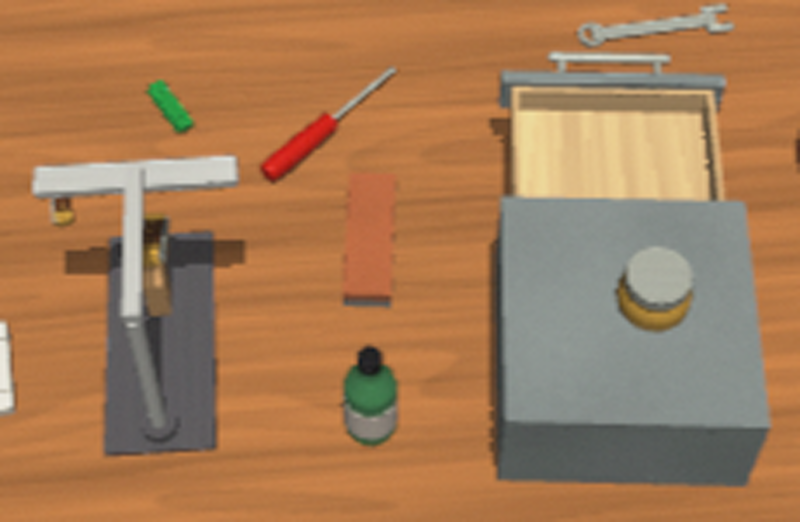

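```bash
python3 - <<'E'
from h import *
def rect(n,zr,xr,yr):
    C=cloud(load(n)); m=(C[...,2]>zr[0])&(C[...,2]<zr[1])&(C[...,0]>xr[0])&(C[...,0]<xr[1])&(C[...,1]>yr[0])&(C[...,1]<yr[1])
    P=C[m]; r=cv2.minAreaRect((P[:,:2]*1000).astype(np.float32)); print(n,zr,len(P),'c',np.round(r[0],1),'size',np.round(r[1],1),'ang',round(r[2],2),'zmed',round(np.median(P[:,2]),4)); return P
for n in('scene0','side0'):
    print('bar');rect(n,(.222,.245),(.58,.66),(-.34,-.08))
    print('base');rect(n,(.007,.016),(.5,.84),(-.33,-.12))
    print('cabtop');rect(n,(.124,.137),(.5,.95),(.1,.45))
    print('front');rect(n,(.108,.125),(.4,.52),(.1,.45))
    print('handle');rect(n,(.08,.108),(.36,.45),(.15,.42))
    print('floor');rect(n,(.06,.085),(.47,.63),(.15,.4))
    print('stone');rect(n,(.018,.03),(.45,.65),(-.05,.08))
    print('oil');rect(n,(.03,.15),(.7,.9),(-.06,.06))
# knife: side cam colour mask region
q=load('side0');C=cloud(q);m=(C[...,2]>.03)&(C[...,2]<.15)&(C[...,0]>.54)&(C[...,0]<.68)&(C[...,1]>-.27)&(C[...,1]<-.15)
P=C[m];print(len(P),P.min(0),P.max(0))
R=Ro.from_euler('y',-35,degrees=True).as_matrix() # columns: x up slope
L=P@R; print('slope normal hist',np.histogram(L[:,2],bins=20)); print('y',np.histogram(P[:,1],bins=12))
E
```

```text
bar
scene0 (0.222, 0.245) 522 c [ 630.6 -206.6] size [188.5  57. ] ang 88.73 zmed 0.2291
base
scene0 (0.007, 0.016) 1204 c [ 670.2 -226.2] size [340.3 205.3] ang 0.59 zmed 0.0105
cabtop
scene0 (0.124, 0.137) 4178 c [745.  248.8] size [240.9 251.9] ang 83.47 zmed 0.1303
front
scene0 (0.108, 0.125) 356 c [481.2 280.1] size [232.8  71.9] ang 88.89 zmed 0.1156
handle
scene0 (0.08, 0.108) 113 c [428.1 284.4] size [126.5  32.1] ang 86.53 zmed 0.0994
floor
scene0 (0.06, 0.085) 1421 c [531.9 278.4] size [221.9 119.9] ang 85.7 zmed 0.0758
stone
scene0 (0.018, 0.03) 444 c [547.2   9.5] size [207.2  86.1] ang 10.28 zmed 0.0247
oil
scene0 (0.03, 0.15) 315 c [787.8  -1.9] size [50.7 44.1] ang 84.58 zmed 0.0914
bar
side0 (0.222, 0.245) 556 c [ 630.8 -210.6] size [191.1  57.5] ang 88.34 zmed 0.2304
base
side0 (0.007, 0.016) 1562 c [ 647.9 -222.1] size [318.5 162.7] ang 8.71 zmed 0.0115
cabtop
side0 (0.124, 0.137) 1664 c [747.6 247.1] size [250.4 251.5] ang 84.24 zmed 0.1316
front
side0 (0.108, 0.125) 196 c [491.4 274.2] size [242.1  69.6] ang 84.38 zmed 0.1175
handle
side0 (0.08, 0.108) 99 c [431. 
[... 392 characters left out ...]
rmal hist (array([  4,   5,   5,  18,  18,  11,  14,  14,  10,   6,   6,  29,  31,
        33,  34,  24,  35,  55, 136,  94]), array([-0.3439924 , -0.33973836, -0.33548431, -0.33123027, -0.32697622,
       -0.32272218, -0.31846813, -0.31421408, -0.30996004, -0.30570599,
       -0.30145195, -0.2971979 , -0.29294385, -0.28868981, -0.28443576,
       -0.28018172, -0.27592767, -0.27167363, -0.26741958, -0.26316553,
       -0.25891149]))
y (array([ 39, 157, 141,  57,  37,  27,  30,  30,  26,  20,   8,  10]), array([-0.22684114, -0.22397828, -0.22111542, -0.21825256, -0.21538971,
       -0.21252685, -0.20966399, -0.20680113, -0.20393828, -0.20107542,
       -0.19821256, -0.1953497 , -0.19248684]))
```

```bash
python3 - <<'E'
from h import *
for n in('scene0','side0'):
    C=cloud(load(n))
    P=C[(C[...,2]>.223)&(C[...,2]<.24)&(C[...,0]>.56)&(C[...,0]<.66)&(abs(C[...,1]+.207)>.02)&(abs(C[...,1]+.207)<.12)]
    P=P[abs(P[:,0]-np.median(P[:,0]))<.03]; r=cv2.minAreaRect((P[:,:2]*1000).astype(np.float32))
    s=np.polyfit(P[:,1],P[:,0],1); print(n,'bar rect',r,'dx/dy',s[0],'mean',P.mean(0))
    # cabinet top edges, per image row (scene) 
    T=C[(C[...,2]>.126)&(C[...,2]<.136)&(C[...,0]>.55)&(C[...,0]<.95)&(C[...,1]>.1)&(C[...,1]<.45)]
    xs=np.arange(.65,.86,.01); 
    lo=[];hi=[]
    for x in xs:
        y=T[abs(T[:,0]-x)<.006,1]; lo.append(y.min() if len(y) else np.nan);hi.append(y.max() if len(y) else np.nan)
    def rf(a,b):
        a,b=np.array(a),np.array(b);k=~np.isnan(b)
        for _ in range(4):
            f=np.polyfit(a[k],b[k],1);r=abs(b-np.polyval(f,a));k=r<max(.004,2*np.nanmedian(r))
        return f,k.sum()
    for nm,e in(('lo',lo),('hi',hi)):
        f,k=rf(xs,e);print(nm,'slope',f[0],'y@.75',np.polyval(f,.75),k)
    ys=np.arange(.16,.35,.01);fx=[];bx=[]
    for y in ys:
        x=T[abs(T[:,1]-y)<.006,0];fx.append(x.min());bx.append(x.max())
    for nm,e in(('front',fx),('back',bx)):
        f,k=rf(ys,e);print(nm,'slope',f[0],'x@.25',np.polyval(f,.25),k)
    # drawer front panel top
    F=C[(C[...,2]>.111)&(C[...,2]<.122)&(C[...,0]>.42)&(C[...,0]<.52)&(C[...,1]>.14)&(C[...,1]<.42)]
    f=np.polyfit(F[:,1],F[:,0],1);print('panel',f[0],np.polyval(f,.27),F[:,1].min(),F[:,1].max(),np.percentile(F[:,0],[5,50,95]))
    H=C[(C[...,2]>.085)&(C[...,2]<.105)&(C[...,0]>.4)&(C[...,0]<.45)&(C[...,1]>.15)&(C[...,1]<.42)]
    f=np.polyfit(H[:,1],H[:,0],1);print('handle',len(H),f[0],H.mean(0),H.min(0),H.max(0))
q=load('side0');C=cloud(q)
b=C[222:252,288:322].reshape(-1,3)
R=Ro.from_euler('y',-35,degrees=True).as_matrix()
m=(b[:,2]>.05)&(b[:,2]<.15)&(b[:,0]<.68)&(b[:,1]<-.15);b=b[m]
up=b[(b@R)[:,2]>-.268];L=up@R
print('knife top pts',len(up),'mean',up.mean(0),'y',np.percentile(up[:,1],[1,5,50,95,99]),'s',np.percentile(L[:,0],[1,50,99]),'n',np.percentile(L[:,2],[50]))
E
```

```text
scene0 bar rect ((619.8490600585938, -206.25929260253906), (188.4757843017578, 35.90625762939453), 89.04144287109375) dx/dy 0.018547773173640553 mean [ 0.62006653 -0.20579347  0.22863015]
lo slope -0.12477940205274797 y@.75 0.1284586742733006 21
hi slope -0.11300941318300876 y@.75 0.3680876811973836 21
front slope 0.10029388253366639 x@.25 0.6221377341025971 19
back slope 0.11190239326490252 x@.25 0.869525452632189 19
panel 0.103250477015866 0.466636996735305 0.1642942351841382 0.39675514600418177 [0.45071521 0.46673626 0.48340916]
handle 106 0.11888824084882188 [0.42409611 0.28458883 0.0986157 ] [0.40857517 0.22162508 0.08742973] [0.44714544 0.34754682 0.10472505]
side0 bar rect ((617.8943481445312, -210.15252685546875), (190.9246368408203, 31.89221954345703), 88.22747802734375) dx/dy 0.021655270739179864 mean [ 0.61635656 -0.22271171  0.22960042]
lo slope -0.1143413766992591 y@.75 0.12274666506091919 21
hi slope -0.1318881949815125 y@.75 0.3630916624256239 13
front slope 0.12057362282720135 x@.25 0.624031092763896 18
back slope 0.1443421425864141 x@.25 0.8701696774524752 16
panel 0.12885124022883604 0.46543478486543627 0.16009370906459078 0.39686930716602026 [0.44946861 0.4641064  0.48162408]
handle 92 -0.057072964760244066 [0.43104301 0.25550854 0.09894596] [0.41235357 0.1597028  0.08575116] [0.44997447 0.34166701 0.10494128]
knife top pts 236 mean [ 0.60233911 -0.21264871  0.0996358 ] y [-0.22510867 -0.2239327  -0.21366496 -0.19959927 -0.19560063] s [0.50244742 0.55078341 0.59934211] n [-0.26374838]
```

```bash
cat >> h.py <<'E'
c,s=np.cos(np.radians(35)),np.sin(np.radians(35))
def Rz(a): return Ro.from_euler('z',a).as_matrix()
DOWN=np.diag([-1.,1,-1])
RG=Rz(-.02)@np.array([[-c,0,s],[0,1,0],[-s,0,-c]])   # grasp orientation (columns tool x,y,z)
K=np.array([.613,-.2095,.085])
def G(u,n): return K+Rz(-.02)@np.array([u*c-n*s,0,u*s+n*c])
YC=-.118; F=np.array([.624,.262,0])
RD=Rz(YC)@DOWN
def cab(x,y,z): return F+Rz(YC)@np.array([x,y,z])
E
python3 - <<'E'
from h import *
rel([.42,.3,.3],RG); print(np.linalg.det(RG),G(-.008,.003),G(-.008,.12))
E
```

```text
shift cm [-33.12 -17.89  -8.65] rot [-0.073 -0.608 -0.226]
1.0 [ 0.60472771 -0.20933453  0.08286884] [ 0.53763269 -0.20799245  0.17870963]
```

Call:
drive_tool(
  targets=[
    {"x": -33.1, "y": -17.9, "z": -8.6, "ax": -0.073, "ay": -0.608, "az": -0.226},
    {"x": -33.1, "y": -17.9, "z": -8.6, "ax": -0.073, "ay": -0.608, "az": -0.226},
    {"x": -33.1, "y": -17.9, "z": -8.6, "ax": -0.073, "ay": -0.608, "az": -0.226},
    {"x": -33.1, "y": -17.9, "z": -8.6, "ax": -0.073, "ay": -0.608, "az": -0.226},
    {"x": -33.1, "y": -17.9, "z": -8.6, "ax": -0.073, "ay": -0.608, "az": -0.226},
    {"x": -33.1, "y": -17.9, "z": -8.6, "ax": -0.073, "ay": -0.608, "az": -0.226},
    {"x": -33.1, "y": -17.9, "z": -8.6, "ax": -0.073, "ay": -0.608, "az": -0.226},
    {"x": -33.1, "y": -17.9, "z": -8.6, "ax": -0.073, "ay": -0.608, "az": -0.226},
    {"x": -33.1, "y": -17.9, "z": -8.6, "ax": -0.073, "ay": -0.608, "az": -0.226},
    {"x": -33.1, "y": -17.9, "z": -8.6, "ax": -0.073, "ay": -0.608, "az": -0.226},
    {"x": -33.1, "y": -17.9, "z": -8.6, "ax": -0.073, "ay": -0.608, "az": -0.226},
    {"x": -33.1, "y": -17.9, "z": -8.6, "ax": -0.073, "ay": -0.608, "az": -0.226},
  ],
  claw=1,
)

```text
t: 1.1
position: [0.4199, 0.2995, 0.2997]
orientation: [0.3, 0.011, 0.954, -0.002]
force: [0.5, 0.3, -0.4]
width: 0.0911
grip_force: 0.0
```

```bash
python3 - <<'E'
from h import *
p,R=pose();print(p,env.get_state()['t'],env.get_state()['joint_pos'])
rel([.42,-.2,.3],RG); rel(G(-.008,.14),RG)
E
```

```text
[0.41986131 0.2994919  0.29966885] 1.1 [ 0.89664511 -0.01376702  1.91029196 -0.59979408  0.93597019 -0.36412997]
shift cm [ -1.   -49.94   0.53] rot [ 0.001 -0.001 -0.003]
shift cm [ -3.7  -50.5   15.22] rot [ 0.001 -0.001 -0.003]
```

Call:
drive_tool(
  targets=[
    {"x": -1, "y": -49.9, "z": 0.5},
    {"x": -1, "y": -49.9, "z": 0.5},
    {"x": -1, "y": -49.9, "z": 0.5},
    {"x": -1, "y": -49.9, "z": 0.5},
    {"x": -1, "y": -49.9, "z": 0.5},
    {"x": -1, "y": -49.9, "z": 0.5},
    {"x": -1, "y": -49.9, "z": 0.5},
    {"x": -1, "y": -49.9, "z": 0.5},
    {"x": -1, "y": -49.9, "z": 0.5},
    {"x": -1, "y": -49.9, "z": 0.5},
    {"x": -1, "y": -49.9, "z": 0.5},
    {"x": -1, "y": -49.9, "z": 0.5},
  ],
)

```text
$.targets[0]: bad value
```

Call:
drive_tool(
  targets=[
    {"x": 0, "y": 0, "z": 0},
    {"x": 0, "y": 0, "z": 0},
    {"x": 0, "y": 0, "z": 0},
  ],
)

```text
$.targets[0]: bad value
```

```bash
python3 - <<'E'
from h import *
p,R=pose();print(p,env.get_state()['t'])
snap('wrist','w1'); q=load('w1')
print('wrist cam centre in tool',R.T@(-q['R'].T@q['t']-p))
im=q['p'][:,:,::-1].copy(); cv2.imwrite('pics/w1b.png',cv2.resize(im,(768,576)))
for P in [G(0,.018),G(-.05,.018),G(.05,.018)]:
    v=q['mtx']@(q['R']@P+q['t']); print('proj(768)',v[:2]/v[2]*1.5)
rel(G(-.008,.10),RG)
E
```

```text
[0.41986131 0.2994919  0.29966885] 1.1
wrist cam centre in tool [ 0.06834244 -0.00054486 -0.17084355]
proj(768) [-188.40151531  283.68683853]
proj(768) [-204.43800049  227.51570922]
proj(768) [-173.21001169  336.89824397]
shift cm [ -3.67 -50.59  19.19] rot [ 0.001 -0.001 -0.001]
```

View pics/w1b.png

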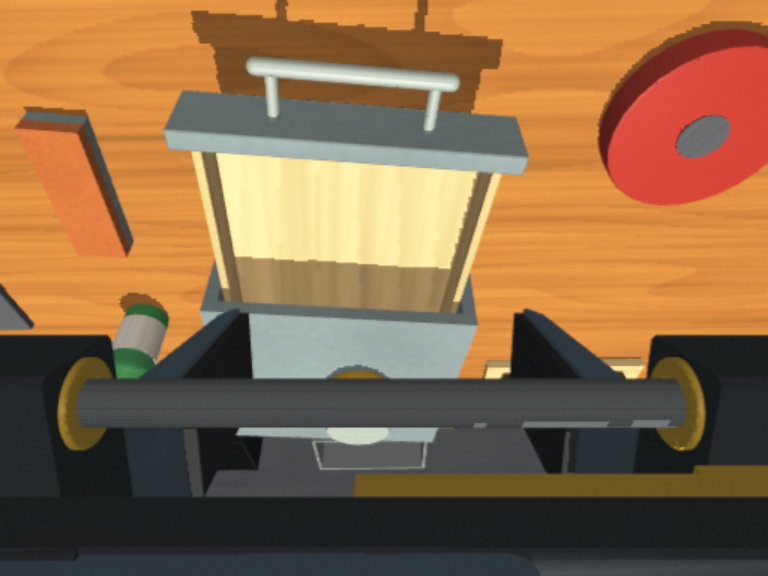

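The wrist view shows the open drawer and its handle: the handle's ends are at (250,65) and (455,82), and the panel's top runs from (170,135) to (525,160). Both moves were refused, probably because I left out keys.

Call:
drive_tool(
  targets=[
    {"x": -1, "y": -49.9, "z": 0.5, "ax": 0, "ay": 0, "az": 0},
    {"x": -1, "y": -49.9, "z": 0.5, "ax": 0, "ay": 0, "az": 0},
    {"x": -1, "y": -49.9, "z": 0.5, "ax": 0, "ay": 0, "az": 0},
    {"x": -1, "y": -49.9, "z": 0.5, "ax": 0, "ay": 0, "az": 0},
    {"x": -1, "y": -49.9, "z": 0.5, "ax": 0, "ay": 0, "az": 0},
    {"x": -1, "y": -49.9, "z": 0.5, "ax": 0, "ay": 0, "az": 0},
    {"x": -1, "y": -49.9, "z": 0.5, "ax": 0, "ay": 0, "az": 0},
    {"x": -1, "y": -49.9, "z": 0.5, "ax": 0, "ay": 0, "az": 0},
    {"x": -1, "y": -49.9, "z": 0.5, "ax": 0, "ay": 0, "az": 0},
    {"x": -1, "y": -49.9, "z": 0.5, "ax": 0, "ay": 0, "az": 0},
    {"x": -1, "y": -49.9, "z": 0.5, "ax": 0, "ay": 0, "az": 0},
    {"x": -1, "y": -49.9, "z": 0.5, "ax": 0, "ay": 0, "az": 0},
  ],
)

```text
t: 2.15
position: [0.4208, -0.1222, 0.2989]
orientation: [0.3, 0.008, 0.954, -0.001]
force: [0.8, 0.0, -0.5]
width: 0.0914
grip_force: 0.0
```

```bash
python3 - <<'E'
from h import *
q=load('w1');C=cloud(q)
def P(u,v): 
    b=C[int(v/1.5)-1:int(v/1.5)+2,int(u/1.5)-1:int(u/1.5)+2].reshape(-1,3); w=np.nanmedian(b,0); return np.round(w,4), np.round(Rz(-YC)@(w-F),4)
for nm,u,v in [('handleL',252,66),('handleR',455,82),('mid',353,74),('panel topfront L',190,110),('R',510,130),('panel topR back',515,158),('floor',345,200),('floor',345,240),('floorL',230,250),('cabfront L',205,310),('cabfront R',474,322),('mid',345,316)]: print(nm,*P(u,v))
E
```

```text
handleL [0.4134 0.2229 0.1013] [-0.2045 -0.0636  0.1013]
handleR [0.4262 0.3444 0.1005] [-0.2062  0.0585  0.1005]
mid [0.4192 0.2825 0.1014] [-0.2058 -0.0038  0.1014]
panel topfront L [0.445  0.1736 0.0943] [-0.1674 -0.1088  0.0943]
R [0.4691 0.3875 0.0872] [-0.1686  0.1064  0.0872]
panel topR back [0.4703 0.3856 0.1182] [-0.1672  0.1046  0.1182]
floor [0.5384 0.268  0.0759] [-0.0857 -0.0041  0.0759]
floor [0.5838 0.2646 0.0756] [-0.0403 -0.0021  0.0756]
floorL [0.5844 0.1649 0.0839] [-0.0279 -0.1011  0.0839]
cabfront L [0.6099 0.1451 0.129 ] [-0.0002 -0.1177  0.129 ]
cabfront R [0.6365 0.377  0.1269] [-0.0011  0.1156  0.1269]
mid [0.6237 0.2638 0.1281] [-0.0005  0.0017  0.1281]
```

Call:
drive_tool(
  targets=[
    {"x": 0, "y": -7.8, "z": 0, "ax": 0, "ay": 0, "az": 0},
    {"x": 0, "y": -7.8, "z": 0, "ax": 0, "ay": 0, "az": 0},
    {"x": 0, "y": -7.8, "z": 0, "ax": 0, "ay": 0, "az": 0},
  ],
)

```text
t: 2.4
position: [0.4216, -0.2047, 0.2999]
orientation: [0.299, 0.016, 0.954, -0.004]
force: [0.4, 0.0, 0.6]
width: 0.0909
grip_force: 0.0
```

```bash
python3 - <<'E'
from h import *
p,R=pose();print(p,env.get_state()['t'])
snap('wrist','w2'); q=load('w2')
im=q['p'][:,:,::-1].copy(); im=cv2.resize(im,(768,576))
for P in [G(0,.018),G(-.05,.018),G(.05,.018),G(0,.018)+[0,.015,0],G(0,.018)-[0,.015,0]]:
    v=q['mtx']@(q['R']@P+q['t']); w=v[:2]/v[2]*1.5; print('proj(768)',w); cv2.drawMarker(im,tuple(int(a) for a in w),(255,0,255),0,8)
cv2.imwrite('pics/w2b.png',im)
rel(G(-.008,.10),RG)
E
```

```text
[ 0.42157083 -0.20471659  0.29987786] 2.4
proj(768) [382.32945112 273.58137597]
proj(768) [381.64924525 215.97506737]
proj(768) [382.97360639 328.13457616]
proj(768) [399.58536048 273.16434582]
proj(768) [365.10031603 273.99775906]
shift cm [-2.74 -0.37 18.55] rot [-0.002 -0.005 -0.007]
```

View pics/w2b.png

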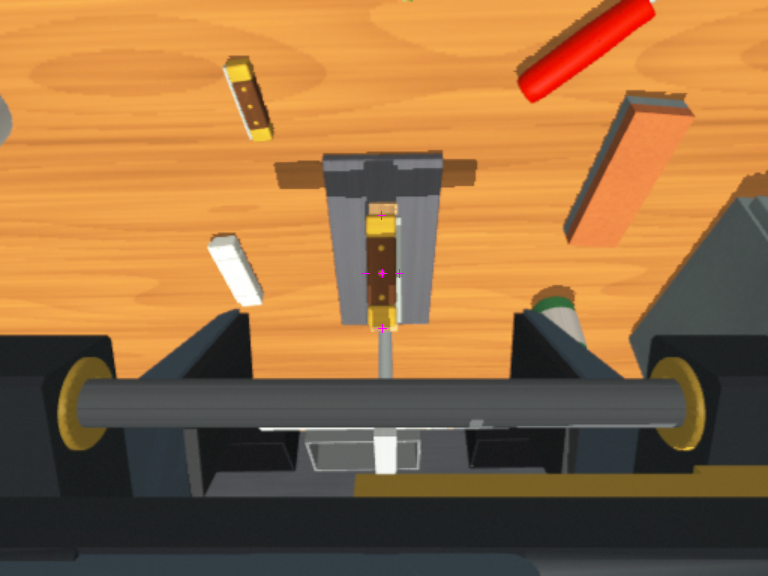

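The wrist view has the knife centred at (382,272), with edges at 366 and 397. My projected pose marks land on it, so I'm going in.

Call:
drive_tool(
  targets=[
    {"x": -2.7, "y": -0.4, "z": 18.5, "ax": -0.002, "ay": -0.005, "az": -0.007},
    {"x": -2.7, "y": -0.4, "z": 18.5, "ax": -0.002, "ay": -0.005, "az": -0.007},
    {"x": -2.7, "y": -0.4, "z": 18.5, "ax": -0.002, "ay": -0.005, "az": -0.007},
    {"x": -2.7, "y": -0.4, "z": 18.5, "ax": -0.002, "ay": -0.005, "az": -0.007},
    {"x": -2.7, "y": -0.4, "z": 18.5, "ax": -0.002, "ay": -0.005, "az": -0.007},
    {"x": -2.7, "y": -0.4, "z": 20, "ax": -0.002, "ay": -0.005, "az": -0.007},
    {"x": -2.7, "y": -0.4, "z": 22, "ax": -0.002, "ay": -0.005, "az": -0.007},
    {"x": -2.7, "y": -0.4, "z": 23, "ax": -0.002, "ay": -0.005, "az": -0.007},
    {"x": -2.7, "y": -0.4, "z": 24, "ax": -0.002, "ay": -0.005, "az": -0.007},
    {"x": -2.7, "y": -0.4, "z": 24, "ax": -0.002, "ay": -0.005, "az": -0.007},
    {"x": -2.7, "y": -0.4, "z": 24, "ax": -0.002, "ay": -0.005, "az": -0.007},
  ],
)

```text
t: 3.37
position: [0.5881, -0.1968, 0.1328]
orientation: [0.285, 0.014, 0.958, -0.011]
force: [0.3, 0.1, 0.4]
width: 0.0913
grip_force: 0.0
```

```bash
python3 - <<'E'
from h import *
rel(G(-.008,.003),RG)
E
```

```text
shift cm [ 1.32 -1.12  5.12] rot [-0.019 -0.032 -0.003]
```

Call:
drive_tool(
  targets=[
    {"x": 0, "y": 0, "z": 0, "ax": 0, "ay": 0, "az": 0},
    {"x": 0, "y": 0, "z": 0, "ax": 0, "ay": 0, "az": 0},
  ],
)

```text
t: 3.53
position: [0.5879, -0.1981, 0.1338]
orientation: [0.286, 0.015, 0.958, -0.012]
force: [-0.4, 1.0, -0.1]
width: 0.091
grip_force: 0.0
```

```bash
python3 - <<'E'
from h import *
s=env.get_state();print(s['joint_pos'],s['joint_vel'],s['position'])
rel(G(-.008,.003),RG);rel(G(-.008,.045),RG)
E
```

```text
[-0.46050147  0.26024195  2.04364674  0.64948628  0.36391972 -2.5569719 ] [-7.67499253e-03 -7.48254981e-05 -1.15292597e-03 -2.37098258e-04
 -2.69165987e-03  3.74806173e-04] [ 0.58790377 -0.19814793  0.13379078]
shift cm [ 1.36 -0.98  5.21] rot [-0.021 -0.03  -0.004]
shift cm [ 1.49 -1.07  1.02] rot [-0.021 -0.03  -0.004]
```

Joint 6 has run into its limit at -2.557. I'll back off and take the half-turn equivalent of this grasp.

Call:
drive_tool(
  targets=[
    {"x": 0, "y": 0, "z": -4, "ax": 0, "ay": 0, "az": 0},
    {"x": 0, "y": 0, "z": -8, "ax": 0, "ay": 0, "az": 0},
    {"x": 0, "y": 0, "z": -12, "ax": 0, "ay": 0, "az": 0},
    {"x": 0, "y": 0, "z": -15, "ax": 0, "ay": 0, "az": 0.1},
    {"x": 0, "y": 0, "z": -16, "ax": 0, "ay": 0, "az": 0.9},
    {"x": 0, "y": 0, "z": -16, "ax": 0, "ay": 0, "az": 0.9},
    {"x": 0, "y": 0, "z": -16, "ax": 0, "ay": 0, "az": 0.9},
    {"x": 0, "y": 0, "z": -16, "ax": 0, "ay": 0, "az": 0.9},
    {"x": 0, "y": 0, "z": -16, "ax": 0, "ay": 0, "az": 0.9},
    {"x": 0, "y": 0, "z": -16, "ax": 0, "ay": 0, "az": 0.9},
    {"x": 0, "y": 0, "z": -16, "ax": 0, "ay": 0, "az": 0.9},
    {"x": 0, "y": 0, "z": -16, "ax": 0, "ay": 0, "az": 0.9},
  ],
)

```text
t: 4.53
position: [0.5, -0.1933, 0.2674]
orientation: [0.263, 0.431, 0.856, 0.114]
force: [-0.9, -1.1, 0.5]
width: 0.0914
grip_force: 0.0
```

Call:
drive_tool(
  targets=[
    {"x": 0, "y": 0, "z": 0, "ax": 0, "ay": 0, "az": 1.4},
    {"x": 0, "y": 0, "z": 0, "ax": 0, "ay": 0, "az": 1.4},
    {"x": 0, "y": 0, "z": 0, "ax": 0, "ay": 0, "az": 1.4},
    {"x": 0, "y": 0, "z": 0, "ax": 0, "ay": 0, "az": 1.4},
    {"x": 0, "y": 0, "z": 0, "ax": 0, "ay": 0, "az": 1.4},
    {"x": 0, "y": 0, "z": 0, "ax": 0, "ay": 0, "az": 1.4},
    {"x": 0, "y": 0, "z": 0, "ax": 0, "ay": 0, "az": 1.4},
    {"x": 0, "y": 0, "z": 0, "ax": 0, "ay": 0, "az": 1.4},
    {"x": 0, "y": 0, "z": 0, "ax": 0, "ay": 0, "az": 1.4},
    {"x": 0, "y": 0, "z": 0, "ax": 0, "ay": 0, "az": 1.4},
    {"x": 0, "y": 0, "z": 0, "ax": 0, "ay": 0, "az": 1.4},
    {"x": 0, "y": 0, "z": 0, "ax": 0, "ay": 0, "az": 1.4},
  ],
)

```text
t: 5.53
position: [0.5003, -0.1933, 0.2672]
orientation: [0.127, 0.881, 0.377, 0.256]
force: [-0.3, -0.6, 0.6]
width: 0.0913
grip_force: 0.0
```

```bash
cat >> h.py <<'E'
HT=np.diag([-1.,-1,1]); RG2=RG@HT; RD2=RD@HT
E
python3 - <<'E'
from h import *
s=env.get_state();print(s['t'],s['joint_pos'],s['position'])
rel(G(-.008,.2),RG2)
E
```

```text
5.5333 [-0.55493477 -0.01639939  1.98328424  0.42005752  0.69635451 -0.05171288] [ 0.5002542  -0.1932794   0.26717031]
shift cm [-2.32 -0.52  1.5 ] rot [0.006 0.038 0.835]
```

Call:
drive_tool(
  targets=[
    {"x": -2.3, "y": -0.5, "z": 1.5, "ax": 0.006, "ay": 0.038, "az": 0.835},
    {"x": -2.3, "y": -0.5, "z": 1.5, "ax": 0.006, "ay": 0.038, "az": 0.835},
    {"x": -2.3, "y": -0.5, "z": 1.5, "ax": 0.006, "ay": 0.038, "az": 0.835},
    {"x": -2.3, "y": -0.5, "z": 1.5, "ax": 0.006, "ay": 0.038, "az": 0.835},
    {"x": -2.3, "y": -0.5, "z": 1.5, "ax": 0.006, "ay": 0.038, "az": 0.835},
    {"x": -2.3, "y": -0.5, "z": 1.5, "ax": 0.006, "ay": 0.038, "az": 0.835},
    {"x": -2.3, "y": -0.5, "z": 1.5, "ax": 0.006, "ay": 0.038, "az": 0.835},
    {"x": -2.3, "y": -0.5, "z": 1.5, "ax": 0.006, "ay": 0.038, "az": 0.835},
    {"x": -2.3, "y": -0.5, "z": 1.5, "ax": 0.006, "ay": 0.038, "az": 0.835},
    {"x": -2.3, "y": -0.5, "z": 1.5, "ax": 0.006, "ay": 0.038, "az": 0.835},
  ],
)

```text
t: 6.37
position: [0.4923, -0.207, 0.2441]
orientation: [0.004, 0.954, -0.007, 0.301]
force: [-0.1, 0.1, -0.2]
width: 0.091
grip_force: 0.0
```

```bash
python3 - <<'E'
from h import *
s=env.get_state();print(s['t'],s['joint_pos'],s['position'])
rel(G(-.008,.06),RG2);rel(G(-.008,.003),RG2)
E
```

```text
6.3667 [-0.62746974  0.00448698  2.04101434  0.56775985  0.65471818  0.57965275] [ 0.49228997 -0.20704906  0.24410798]
shift cm [-4.000e-02  1.000e-02  1.396e+01] rot [-0.     0.     0.005]
shift cm [-3.000e-02  1.000e-02  1.966e+01] rot [-0.     0.     0.005]
```

Call:
drive_tool(
  targets=[
    {"x": -0.7, "y": 0, "z": 4, "ax": 0, "ay": 0, "az": 0},
    {"x": -0.7, "y": 0, "z": 8, "ax": 0, "ay": 0, "az": 0},
    {"x": -0.7, "y": 0, "z": 11, "ax": 0, "ay": 0, "az": 0},
    {"x": -0.7, "y": 0, "z": 13, "ax": 0, "ay": 0, "az": 0},
    {"x": -0.7, "y": 0, "z": 15, "ax": 0, "ay": 0, "az": 0},
    {"x": -0.7, "y": 0, "z": 16, "ax": 0, "ay": 0, "az": 0},
    {"x": -0.7, "y": 0, "z": 16.5, "ax": 0, "ay": 0, "az": 0},
    {"x": -0.7, "y": 0, "z": 16.5, "ax": 0, "ay": 0, "az": 0},
  ],
)

```text
t: 7.03
position: [0.5814, -0.2084, 0.1037]
orientation: [0.003, 0.954, -0.008, 0.3]
force: [-0.8, -0.1, 0.1]
width: 0.0912
grip_force: 0.0
```

```bash
python3 - <<'E'
from h import *
s=env.get_state();print(s['t'],s['joint_pos'],s['position'])
rel(G(-.015,.003),RG2)
snap('side','s2'); im=load('s2')['p'][130:290,230:400,::-1]
cv2.imwrite('pics/s2c.png',cv2.resize(im,None,fx=3.7,fy=3.7,interpolation=cv2.INTER_CUBIC))
E
```

```text
7.0333 [-0.51081944  0.30594613  2.09846556  0.98912016  0.33018466  0.19108174] [ 0.58140091 -0.20841808  0.10366425]
shift cm [0.02 0.05 3.04] rot [-0.001  0.002  0.003]
```

View pics/s2c.png

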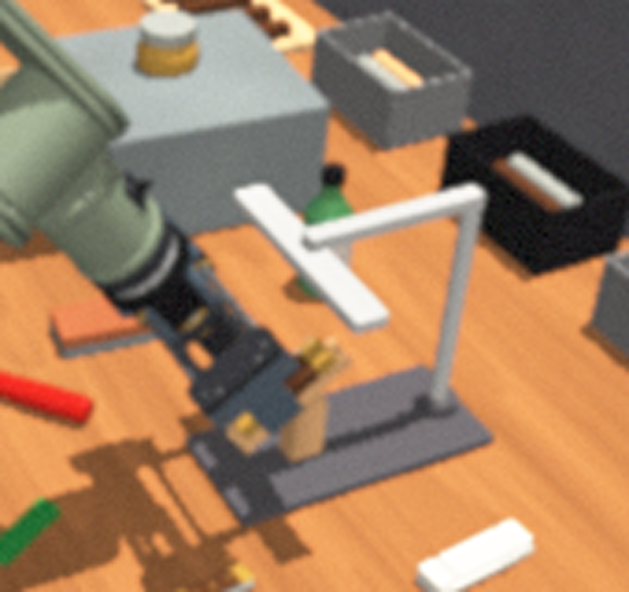

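The gripper sits over the knife, with the fingers at about (250,390), and is well clear of the lamp bar at (310,255). I'll advance the last 3 cm and close.

Call:
drive_tool(
  targets=[
    {"x": 0, "y": 0, "z": 1, "ax": 0, "ay": 0, "az": 0},
    {"x": 0, "y": 0, "z": 2, "ax": 0, "ay": 0, "az": 0},
    {"x": 0, "y": 0, "z": 2.7, "ax": 0, "ay": 0, "az": 0},
    {"x": 0, "y": 0, "z": 3, "ax": 0, "ay": 0, "az": 0},
    {"x": 0, "y": 0, "z": 3, "ax": 0, "ay": 0, "az": 0},
  ],
)

```text
t: 7.5
position: [0.5985, -0.2091, 0.0806]
orientation: [0.003, 0.954, -0.008, 0.301]
force: [-0.3, 0.0, 0.1]
width: 0.0913
grip_force: 0.0
```

Call:
drive_tool(
  targets=[
    {"x": 0, "y": 0, "z": 0, "ax": 0, "ay": 0, "az": 0},
    {"x": 0, "y": 0, "z": 0, "ax": 0, "ay": 0, "az": 0},
    {"x": 0, "y": 0, "z": 0, "ax": 0, "ay": 0, "az": 0},
    {"x": 0, "y": 0, "z": 0, "ax": 0, "ay": 0, "az": 0},
    {"x": 0, "y": 0, "z": 0, "ax": 0, "ay": 0, "az": 0},
    {"x": 0, "y": 0, "z": 0, "ax": 0, "ay": 0, "az": 0},
    {"x": 0, "y": 0, "z": 0, "ax": 0, "ay": 0, "az": 0},
    {"x": 0, "y": 0, "z": 0, "ax": 0, "ay": 0, "az": 0},
    {"x": 0, "y": 0, "z": 0, "ax": 0, "ay": 0, "az": 0},
    {"x": 0, "y": 0, "z": 0, "ax": 0, "ay": 0, "az": 0},
  ],
  claw=0,
)

```text
t: 8.33
position: [0.5984, -0.2089, 0.0801]
orientation: [0.003, 0.954, -0.009, 0.301]
force: [-0.1, -0.1, -0.3]
width: 0.03
grip_force: 30.0
```

```bash
python3 - <<'E'
from h import *
s=env.get_state();print(s['t'],s['joint_pos'],s['position'])
rel(G(-.015,.003),RG2)
E
```

```text
8.3333 [-0.49338524  0.36273611  2.09230328  1.125691    0.2945649   0.06318337] [ 0.59842359 -0.20887557  0.08006817]
shift cm [-0.02  0.03  0.13] rot [-0.001  0.     0.002]
```

Call:
drive_tool(
  targets=[
    {"x": 0, "y": 0, "z": -1, "ax": 0, "ay": 0, "az": 0},
    {"x": 0, "y": 0, "z": -2.5, "ax": 0, "ay": 0, "az": 0},
    {"x": -0.5, "y": 0, "z": -4, "ax": 0, "ay": 0, "az": 0},
    {"x": -2, "y": 0, "z": -6, "ax": 0, "ay": 0, "az": 0},
    {"x": -3.5, "y": 0, "z": -8.5, "ax": 0, "ay": 0, "az": 0},
    {"x": -5, "y": 0, "z": -11, "ax": 0, "ay": 0, "az": 0},
    {"x": -6, "y": 0, "z": -14, "ax": 0, "ay": 0, "az": 0},
    {"x": -6, "y": 0, "z": -17, "ax": 0, "ay": 0, "az": 0},
    {"x": -6, "y": 0, "z": -20, "ax": 0, "ay": 0, "az": 0},
    {"x": -6, "y": 0, "z": -22, "ax": 0, "ay": 0, "az": 0},
    {"x": -6, "y": 0, "z": -22, "ax": 0, "ay": 0, "az": 0},
  ],
)

```text
t: 9.25
position: [0.4227, -0.2068, 0.2296]
orientation: [0.006, 0.953, -0.009, 0.303]
force: [0.1, 0.5, -1.3]
width: 0.0301
grip_force: 30.0
```

```bash
python3 - <<'E'
from h import *
s=env.get_state();print(s['t'],s['joint_pos'],s['position'],s['width'])
rel([.43,.05,.28],RD2);rel(cab(-.09,-.003,.25),RD2)
E
```

```text
9.25 [-0.75903055 -0.07809084  2.16197907  0.65656637  0.68384789  0.39025698] [ 0.42274811 -0.20675104  0.2295832 ] 0.030061881816471125
shift cm [  3.17 -25.66  -4.11] rot [-0.025 -0.615  0.097]
shift cm [  9.67 -47.84   4.01] rot [-0.025 -0.615  0.097]
```

Call:
drive_tool(
  targets=[
    {"x": 3.2, "y": -25.7, "z": -4.1, "ax": -0.025, "ay": -0.615, "az": 0.097},
    {"x": 3.2, "y": -25.7, "z": -4.1, "ax": -0.025, "ay": -0.615, "az": 0.097},
    {"x": 3.2, "y": -25.7, "z": -4.1, "ax": -0.025, "ay": -0.615, "az": 0.097},
    {"x": 3.2, "y": -25.7, "z": -4.1, "ax": -0.025, "ay": -0.615, "az": 0.097},
    {"x": 3.2, "y": -25.7, "z": -4.1, "ax": -0.025, "ay": -0.615, "az": 0.097},
    {"x": 3.2, "y": -25.7, "z": -4.1, "ax": -0.025, "ay": -0.615, "az": 0.097},
    {"x": 3.2, "y": -25.7, "z": -4.1, "ax": -0.025, "ay": -0.615, "az": 0.097},
    {"x": 3.2, "y": -25.7, "z": -4.1, "ax": -0.025, "ay": -0.615, "az": 0.097},
    {"x": 3.2, "y": -25.7, "z": -4.1, "ax": -0.025, "ay": -0.615, "az": 0.097},
    {"x": 3.2, "y": -25.7, "z": -4.1, "ax": -0.025, "ay": -0.615, "az": 0.097},
  ],
)

```text
t: 10.08
position: [0.4316, 0.0552, 0.2769]
orientation: [-0.003, 0.998, -0.055, -0.003]
force: [-0.5, -0.7, -1.2]
width: 0.0299
grip_force: 30.0
```

```bash
python3 - <<'E'
from h import *
s=env.get_state();print(s['t'],s['joint_pos'],s['position'],s['width'])
rel(cab(-.09,-.003,.25),RD2)
E
```

```text
10.0833 [0.09508624 0.06087204 1.73716043 0.00745261 1.34863329 1.77428163] [0.43161583 0.05516817 0.27685882] 0.029862604096160525
shift cm [  7.87 -22.43   2.77] rot [-0.006  0.006  0.008]
```

Call:
drive_tool(
  targets=[
    {"x": 7.9, "y": -22.4, "z": 2.8, "ax": -0.006, "ay": 0.006, "az": 0.008},
    {"x": 7.9, "y": -22.4, "z": 2.8, "ax": -0.006, "ay": 0.006, "az": 0.008},
    {"x": 7.9, "y": -22.4, "z": 2.8, "ax": -0.006, "ay": 0.006, "az": 0.008},
    {"x": 7.9, "y": -22.4, "z": 2.8, "ax": -0.006, "ay": 0.006, "az": 0.008},
    {"x": 7.9, "y": -22.4, "z": 2.8, "ax": -0.006, "ay": 0.006, "az": 0.008},
    {"x": 7.9, "y": -22.4, "z": 2.8, "ax": -0.006, "ay": 0.006, "az": 0.008},
    {"x": 7.9, "y": -22.4, "z": 2.8, "ax": -0.006, "ay": 0.006, "az": 0.008},
    {"x": 7.9, "y": -22.4, "z": 2.8, "ax": -0.006, "ay": 0.006, "az": 0.008},
  ],
)

```text
t: 10.75
position: [0.5349, 0.2647, 0.2476]
orientation: [0.002, 0.998, -0.062, -0.001]
force: [-0.4, -0.1, -0.6]
width: 0.0299
grip_force: 30.0
```

```bash
python3 - <<'E'
from h import *
s=env.get_state();print(s['t'],s['joint_pos'],s['position'],s['width'],s['force'])
rel(cab(-.09,-.003,.079),RD2)
snap('side','s3'); im=load('s3')['p'][60:220,150:350,::-1]
cv2.imwrite('pics/s3c.png',cv2.resize(im,None,fx=3.7,fy=3.7,interpolation=cv2.INTER_CUBIC))
E
```

```text
10.75 [ 0.4415674   0.33876467  1.45099191 -0.00227164  1.3564546   2.13597688] [0.53485927 0.26472221 0.24763109] 0.02985199380081609 [-0.4218323  -0.10450275 -0.57859464]
shift cm [-0.07 -0.55 16.86] rot [ 0.004  0.003 -0.005]
```

View pics/s3c.png

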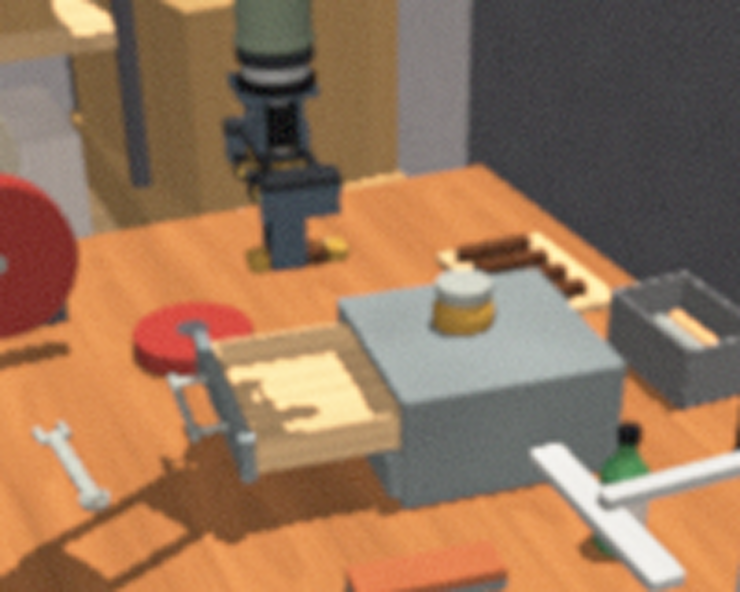

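The knife is held level at about (300,250) above the open drawer. Lowering now.

Call:
drive_tool(
  targets=[
    {"x": -0.1, "y": -0.5, "z": 3, "ax": 0.004, "ay": 0.003, "az": -0.005},
    {"x": -0.1, "y": -0.5, "z": 6, "ax": 0.004, "ay": 0.003, "az": -0.005},
    {"x": -0.1, "y": -0.5, "z": 9, "ax": 0.004, "ay": 0.003, "az": -0.005},
    {"x": -0.1, "y": -0.5, "z": 11.5, "ax": 0.004, "ay": 0.003, "az": -0.005},
    {"x": -0.1, "y": -0.5, "z": 13.5, "ax": 0.004, "ay": 0.003, "az": -0.005},
    {"x": -0.1, "y": -0.5, "z": 15, "ax": 0.004, "ay": 0.003, "az": -0.005},
    {"x": -0.1, "y": -0.5, "z": 15.8, "ax": 0.004, "ay": 0.003, "az": -0.005},
    {"x": -0.1, "y": -0.5, "z": 16.2, "ax": 0.004, "ay": 0.003, "az": -0.005},
    {"x": -0.1, "y": -0.5, "z": 16.3, "ax": 0.004, "ay": 0.003, "az": -0.005},
    {"x": -0.1, "y": -0.5, "z": 16.3, "ax": 0.004, "ay": 0.003, "az": -0.005},
  ],
)

```text
t: 11.63
position: [0.5352, 0.2691, 0.0881]
orientation: [-0.001, 0.998, -0.06, 0.003]
force: [-0.2, 0.6, -1.0]
width: 0.0297
grip_force: 30.0
```

Call:
drive_tool(
  targets=[
    {"x": 0, "y": 0, "z": 0.1, "ax": 0, "ay": 0, "az": 0},
    {"x": 0, "y": 0, "z": 0.15, "ax": 0, "ay": 0, "az": 0},
    {"x": 0, "y": 0, "z": 0.15, "ax": 0, "ay": 0, "az": 0},
  ],
)

```text
t: 11.88
position: [0.535, 0.2696, 0.0864]
orientation: [-0.001, 0.998, -0.06, 0.003]
force: [0.1, 0.2, -0.7]
width: 0.0297
grip_force: 30.0
```

Call:
drive_tool(
  targets=[
    {"x": 0, "y": 0, "z": 0.1, "ax": 0, "ay": 0, "az": 0},
    {"x": 0, "y": 0, "z": 0.15, "ax": 0, "ay": 0, "az": 0},
    {"x": 0, "y": 0, "z": 0.15, "ax": 0, "ay": 0, "az": 0},
  ],
)

```text
t: 12.13
position: [0.5346, 0.2695, 0.0842]
orientation: [-0.001, 0.998, -0.06, 0.002]
force: [-0.0, -0.3, -1.9]
width: 0.0297
grip_force: 30.0
```

Call:
drive_tool(
  targets=[
    {"x": 0, "y": 0, "z": 0.1, "ax": 0, "ay": 0, "az": 0},
    {"x": 0, "y": 0, "z": 0.15, "ax": 0, "ay": 0, "az": 0},
    {"x": 0, "y": 0, "z": 0.15, "ax": 0, "ay": 0, "az": 0},
  ],
)

```text
t: 12.38
position: [0.5346, 0.2694, 0.0825]
orientation: [-0.001, 0.998, -0.06, 0.002]
force: [0.2, -0.1, -1.2]
width: 0.03
grip_force: 30.0
```

Call:
drive_tool(
  targets=[
    {"x": 0, "y": 0, "z": 0.1, "ax": 0, "ay": 0, "az": 0},
    {"x": 0, "y": 0, "z": 0.1, "ax": 0, "ay": 0, "az": 0},
    {"x": 0, "y": 0, "z": 0.1, "ax": 0, "ay": 0, "az": 0},
  ],
)

```text
t: 12.63
position: [0.5347, 0.2694, 0.0817]
orientation: [-0.001, 0.998, -0.06, 0.002]
force: [0.9, -0.1, -0.8]
width: 0.0298
grip_force: 30.0
```

```bash
python3 - <<'E'
from h import *
for i in range(4):
    snap('wrist','w3'); s=env.get_state(); print(s['t'],s['position'],s['force'],s['wrist_torque'])
E
```

```text
12.6833 [0.53472009 0.26947403 0.08173006] [ 0.84501978  0.1447069  -1.48090983] [-0.06170737  0.18524579  0.00739483]
12.7333 [0.53473767 0.26945267 0.08176871] [ 0.98196238  0.33536761 -0.76914117] [-0.05017273  0.2087243   0.06137634]
12.7833 [0.53475485 0.2694599  0.08179917] [ 0.0308001   0.73956788 -0.82696014] [-0.0534226   0.22885323  0.03555158]
12.8333 [0.53477084 0.26944557 0.0818062 ] [-0.00594879 -0.29445888 -1.62366508] [-0.01534009  0.16295353  0.04702088]
```

Call:
drive_tool(
  targets=[
    {"x": 0, "y": 0, "z": 0.1, "ax": 0, "ay": 0, "az": 0},
    {"x": 0, "y": 0, "z": 0.1, "ax": 0, "ay": 0, "az": 0},
    {"x": 0, "y": 0, "z": 0.1, "ax": 0, "ay": 0, "az": 0},
  ],
)

```text
t: 13.08
position: [0.5347, 0.2694, 0.0807]
orientation: [-0.001, 0.998, -0.06, 0.002]
force: [-0.2, -0.1, -1.0]
width: 0.0297
grip_force: 30.0
```

Call:
drive_tool(
  targets=[
    {"x": 0, "y": 0, "z": 0.1, "ax": 0, "ay": 0, "az": 0},
    {"x": 0, "y": 0, "z": 0.1, "ax": 0, "ay": 0, "az": 0},
    {"x": 0, "y": 0, "z": 0.1, "ax": 0, "ay": 0, "az": 0},
  ],
)

```text
t: 13.33
position: [0.5347, 0.2694, 0.0797]
orientation: [-0.001, 0.998, -0.06, 0.002]
force: [0.4, -1.3, -1.8]
width: 0.0296
grip_force: 30.0
```

Call:
drive_tool(
  targets=[
    {"x": 0, "y": 0, "z": 0.1, "ax": 0, "ay": 0, "az": 0},
    {"x": 0, "y": 0, "z": 0.1, "ax": 0, "ay": 0, "az": 0},
    {"x": 0, "y": 0, "z": 0.1, "ax": 0, "ay": 0, "az": 0},
  ],
)

```text
t: 13.58
position: [0.5347, 0.2694, 0.0787]
orientation: [-0.001, 0.998, -0.06, 0.002]
force: [0.3, -0.4, -2.1]
width: 0.0296
grip_force: 30.0
```

Call:
drive_tool(
  targets=[
    {"x": 0, "y": 0, "z": 0.1, "ax": 0, "ay": 0, "az": 0},
    {"x": 0, "y": 0, "z": 0.1, "ax": 0, "ay": 0, "az": 0},
    {"x": 0, "y": 0, "z": 0.1, "ax": 0, "ay": 0, "az": 0},
  ],
)

```text
t: 13.83
position: [0.5349, 0.2695, 0.0784]
orientation: [-0.001, 0.998, -0.06, 0.002]
force: [-0.9, -0.0, 4.0]
width: 0.0296
grip_force: 30.0
```

That's contact: +4 N upward. Releasing partway, then retracting.

Call:
drive_tool(
  targets=[
    {"x": 0, "y": 0, "z": 0, "ax": 0, "ay": 0, "az": 0},
    {"x": 0, "y": 0, "z": 0, "ax": 0, "ay": 0, "az": 0},
    {"x": 0, "y": 0, "z": 0, "ax": 0, "ay": 0, "az": 0},
    {"x": 0, "y": 0, "z": 0, "ax": 0, "ay": 0, "az": 0},
    {"x": 0, "y": 0, "z": 0, "ax": 0, "ay": 0, "az": 0},
    {"x": 0, "y": 0, "z": 0, "ax": 0, "ay": 0, "az": 0},
    {"x": 0, "y": 0, "z": 0, "ax": 0, "ay": 0, "az": 0},
  ],
  claw=0.6,
)

```text
t: 14.42
position: [0.5347, 0.2694, 0.0777]
orientation: [-0.001, 0.998, -0.06, 0.002]
force: [-1.0, 0.1, 0.8]
width: 0.0545
grip_force: 0.0
```

Call:
drive_tool(
  targets=[
    {"x": 0, "y": 0, "z": -1, "ax": 0, "ay": 0, "az": 0},
    {"x": 0, "y": 0, "z": -2.5, "ax": 0, "ay": 0, "az": 0},
    {"x": 0, "y": 0, "z": -5, "ax": 0, "ay": 0, "az": 0},
    {"x": 0, "y": 0, "z": -8, "ax": 0, "ay": 0, "az": 0},
    {"x": 0, "y": 0, "z": -12, "ax": 0, "ay": 0, "az": 0},
    {"x": 0, "y": 0, "z": -14, "ax": 0, "ay": 0, "az": 0},
  ],
)

```text
t: 14.92
position: [0.5356, 0.2699, 0.2233]
orientation: [-0.003, 0.998, -0.06, 0.005]
force: [0.8, 1.2, 0.3]
width: 0.0549
grip_force: 0.0
```

```bash
python3 - <<'E'
from h import *
rel(cab(-.26,-.003,.22),RD2)
snap('side','s4'); im=load('s4')['p'][90:220,150:350,::-1]
cv2.imwrite('pics/s4c.png',cv2.resize(im,None,fx=3.7,fy=3.7,interpolation=cv2.INTER_CUBIC))
E
```

```text
shift cm [-17.13   0.08   0.16] rot [-0.006 -0.01  -0.002]
```

View pics/s4c.png

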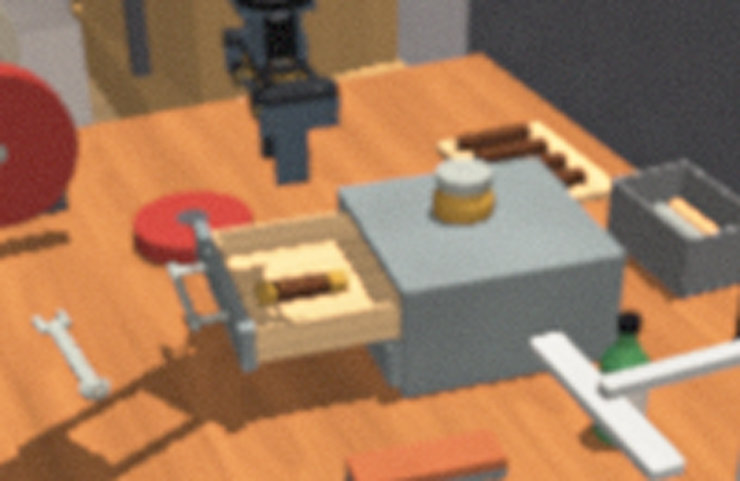

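The knife lies flat in the drawer at about (303,286). Next I'll close the fingers, move in front of the handle and descend.

Call:
drive_tool(
  targets=[
    {"x": -4, "y": 0, "z": 0, "ax": -0.006, "ay": -0.01, "az": -0.002},
    {"x": -8, "y": 0, "z": 0, "ax": -0.006, "ay": -0.01, "az": -0.002},
    {"x": -12, "y": 0, "z": 0, "ax": -0.006, "ay": -0.01, "az": -0.002},
    {"x": -15.5, "y": 0, "z": 0.1, "ax": -0.006, "ay": -0.01, "az": -0.002},
    {"x": -17.1, "y": 0.1, "z": 0.2, "ax": -0.006, "ay": -0.01, "az": -0.002},
    {"x": -17.1, "y": 0.1, "z": 0.2, "ax": -0.006, "ay": -0.01, "az": -0.002},
    {"x": -17.1, "y": 0.1, "z": 0.2, "ax": -0.006, "ay": -0.01, "az": -0.002},
    {"x": -17.1, "y": 0.1, "z": 0.2, "ax": -0.006, "ay": -0.01, "az": -0.002},
  ],
  claw=0,
)

```text
t: 15.63
position: [0.3653, 0.2889, 0.2156]
orientation: [0.001, 0.998, -0.059, -0.002]
force: [0.8, 0.0, 0.1]
width: 0.0042
grip_force: 0.0
```

```bash
python3 - <<'E'
from h import *
rel(cab(-.26,-.003,.082),RD2); s=env.get_state(); print(s['joint_pos'],s['width'])
p,R=pose(); print(Rz(-YC)@(p-F))
E
```

```text
shift cm [ 0.06 -0.11 13.36] rot [0.003 0.005 0.   ]
[6.43622001e-01 1.48740340e-01 1.79198413e+00 1.17375874e-03
 1.20609100e+00 2.33172798e+00] 0.004190490317475068
[-0.26002364 -0.00372232  0.21564744]
```

Call:
drive_tool(
  targets=[
    {"x": 0, "y": 0, "z": 4, "ax": 0.003, "ay": 0.005, "az": 0},
    {"x": 0, "y": 0, "z": 8, "ax": 0.003, "ay": 0.005, "az": 0},
    {"x": 0, "y": 0, "z": 11, "ax": 0.003, "ay": 0.005, "az": 0},
    {"x": 0, "y": 0, "z": 13, "ax": 0.003, "ay": 0.005, "az": 0},
    {"x": 0, "y": 0, "z": 13.4, "ax": 0.003, "ay": 0.005, "az": 0},
    {"x": 0, "y": 0, "z": 13.4, "ax": 0.003, "ay": 0.005, "az": 0},
    {"x": 0.7, "y": 0, "z": 13.4, "ax": 0.003, "ay": 0.005, "az": 0},
    {"x": 1.4, "y": 0, "z": 13.4, "ax": 0.003, "ay": 0.005, "az": 0},
    {"x": 1.8, "y": 0, "z": 13.4, "ax": 0.003, "ay": 0.005, "az": 0},
    {"x": 2.2, "y": 0, "z": 13.4, "ax": 0.003, "ay": 0.005, "az": 0},
    {"x": 2.5, "y": 0, "z": 13.4, "ax": 0.003, "ay": 0.005, "az": 0},
    {"x": 2.8, "y": 0, "z": 13.4, "ax": 0.003, "ay": 0.005, "az": 0},
  ],
)

```text
t: 16.63
position: [0.3918, 0.285, 0.0814]
orientation: [0.0, 0.998, -0.059, -0.0]
force: [1.1, 0.5, -0.1]
width: 0.0005
grip_force: 0.0
```

Call:
drive_tool(
  targets=[
    {"x": 0.25, "y": 0, "z": 0, "ax": 0, "ay": 0, "az": 0},
    {"x": 0.5, "y": 0, "z": 0, "ax": 0, "ay": 0, "az": 0},
    {"x": 0.75, "y": 0, "z": 0, "ax": 0, "ay": 0, "az": 0},
    {"x": 1.0, "y": 0, "z": 0, "ax": 0, "ay": 0, "az": 0},
    {"x": 1.3, "y": 0, "z": 0, "ax": 0, "ay": 0, "az": 0},
    {"x": 1.6, "y": 0, "z": 0, "ax": 0, "ay": 0, "az": 0},
    {"x": 2, "y": 0, "z": 0, "ax": 0, "ay": 0, "az": 0},
    {"x": 2.4, "y": 0, "z": 0, "ax": 0, "ay": 0, "az": 0},
    {"x": 2.8, "y": 0, "z": 0, "ax": 0, "ay": 0, "az": 0},
    {"x": 3.2, "y": 0, "z": 0, "ax": 0, "ay": 0, "az": 0},
    {"x": 3.6, "y": 0, "z": 0, "ax": 0, "ay": 0, "az": 0},
    {"x": 4, "y": 0, "z": 0, "ax": 0, "ay": 0, "az": 0},
  ],
)

```text
t: 17.63
position: [0.4314, 0.2803, 0.0809]
orientation: [0.0, 0.998, -0.059, -0.001]
force: [-1.0, 1.4, 0.9]
width: 0.0003
grip_force: 0.6
```

```bash
python3 - <<'E'
from h import *
p,R=pose(); s=env.get_state(); print(Rz(-YC)@(p-F),s['force'],s['joint_pos'][5]); rel(cab(-.08,-.003,.082),RD2)
p,d,m=snap('scene','sc5'); C=cloud(load('sc5'))
H=C[(C[...,2]>.111)&(C[...,2]<.122)&(C[...,0]>.42)&(C[...,0]<.6)&(C[...,1]>.14)&(C[...,1]<.42)]
print('panel', len(H), np.median(((H-F)@Rz(YC)),0))
E
```

```text
[-0.19338198 -0.00450721  0.08088208] [-0.95912768  1.35169727  0.87826886] 2.2420474399199475
shift cm [11.34 -0.15 -0.12] rot [0.001 0.001 0.   ]
panel 287 [-0.12414846 -0.00300159  0.1161262 ]
```

Call:
drive_tool(
  targets=[
    {"x": 0.5, "y": 0, "z": 0, "ax": 0, "ay": 0, "az": 0},
    {"x": 1, "y": 0, "z": 0, "ax": 0, "ay": 0, "az": 0},
    {"x": 1.5, "y": 0, "z": 0, "ax": 0, "ay": 0, "az": 0},
    {"x": 2, "y": 0, "z": 0, "ax": 0, "ay": 0, "az": 0},
    {"x": 2.5, "y": 0, "z": 0, "ax": 0, "ay": 0, "az": 0},
    {"x": 3, "y": 0, "z": 0, "ax": 0, "ay": 0, "az": 0},
    {"x": 3.5, "y": 0, "z": 0, "ax": 0, "ay": 0, "az": 0},
    {"x": 4, "y": 0, "z": 0, "ax": 0, "ay": 0, "az": 0},
    {"x": 4.5, "y": 0, "z": 0, "ax": 0, "ay": 0, "az": 0},
    {"x": 5, "y": 0, "z": 0, "ax": 0, "ay": 0, "az": 0},
    {"x": 5.5, "y": 0, "z": 0, "ax": 0, "ay": 0, "az": 0},
    {"x": 6, "y": 0, "z": 0, "ax": 0, "ay": 0, "az": 0},
  ],
)

```text
t: 18.68
position: [0.491, 0.2732, 0.0808]
orientation: [0.0, 0.998, -0.059, -0.001]
force: [-0.7, -0.7, -0.3]
width: 0.0006
grip_force: 0.6
```

Call:
drive_tool(
  targets=[
    {"x": 0.4, "y": 0, "z": 0, "ax": 0, "ay": 0, "az": 0},
    {"x": 0.8, "y": 0, "z": 0, "ax": 0, "ay": 0, "az": 0},
    {"x": 1.2, "y": 0, "z": 0, "ax": 0, "ay": 0, "az": 0},
    {"x": 1.5, "y": 0, "z": 0, "ax": 0, "ay": 0, "az": 0},
    {"x": 1.8, "y": 0, "z": 0, "ax": 0, "ay": 0, "az": 0},
    {"x": 2.1, "y": 0, "z": 0, "ax": 0, "ay": 0, "az": 0},
    {"x": 2.4, "y": 0, "z": 0, "ax": 0, "ay": 0, "az": 0},
    {"x": 2.7, "y": 0, "z": 0, "ax": 0, "ay": 0, "az": 0},
    {"x": 3, "y": 0, "z": 0, "ax": 0, "ay": 0, "az": 0},
    {"x": 3.2, "y": 0, "z": 0, "ax": 0, "ay": 0, "az": 0},
    {"x": 3.4, "y": 0, "z": 0, "ax": 0, "ay": 0, "az": 0},
    {"x": 3.5, "y": 0, "z": 0, "ax": 0, "ay": 0, "az": 0},
  ],
)

```text
t: 19.68
position: [0.5256, 0.269, 0.0808]
orientation: [0.0, 0.998, -0.059, -0.001]
force: [-0.4, 1.3, 0.7]
width: 0.0004
grip_force: 0.6
```

```bash
python3 - <<'E'
from h import *
p,R=pose(); s=env.get_state(); print(Rz(-YC)@(p-F),s['force'],s['joint_pos'][5]); rel(cab(-.08,-.003,.082),RD2)
p,d,m=snap('scene','sc6'); C=cloud(load('sc6'))
H=C[(C[...,2]>.111)&(C[...,2]<.122)&(C[...,0]>.42)&(C[...,0]<.66)&(C[...,1]>.14)&(C[...,1]<.42)]
print('panel', len(H), np.median(((H-F)@Rz(YC)),0))
E
```

```text
[-0.09855185 -0.00462485  0.0807758 ] [-0.44040073  1.31207567  0.73770528] 2.142366084083004
shift cm [ 1.86 -0.16 -0.12] rot [0.001 0.001 0.   ]
panel 307 [-0.02971743 -0.00078451  0.11668069]
```

Call:
drive_tool(
  targets=[
    {"x": 0.15, "y": 0, "z": 0, "ax": 0, "ay": 0, "az": 0},
    {"x": 0.3, "y": 0, "z": 0, "ax": 0, "ay": 0, "az": 0},
    {"x": 0.45, "y": 0, "z": 0, "ax": 0, "ay": 0, "az": 0},
    {"x": 0.6, "y": 0, "z": 0, "ax": 0, "ay": 0, "az": 0},
    {"x": 0.7, "y": 0, "z": 0, "ax": 0, "ay": 0, "az": 0},
    {"x": 0.8, "y": 0, "z": 0, "ax": 0, "ay": 0, "az": 0},
    {"x": 0.9, "y": 0, "z": 0, "ax": 0, "ay": 0, "az": 0},
    {"x": 1, "y": 0, "z": 0, "ax": 0, "ay": 0, "az": 0},
    {"x": 1.1, "y": 0, "z": 0, "ax": 0, "ay": 0, "az": 0},
    {"x": 1.2, "y": 0, "z": 0, "ax": 0, "ay": 0, "az": 0},
    {"x": 1.2, "y": 0, "z": 0, "ax": 0, "ay": 0, "az": 0},
  ],
)

```text
t: 20.65
position: [0.5375, 0.2676, 0.0808]
orientation: [0.0, 0.998, -0.059, -0.0]
force: [-1.3, -0.5, -0.5]
width: 0.0005
grip_force: 0.2
```

Call:
drive_tool(
  targets=[
    {"x": 0.1, "y": 0, "z": 0, "ax": 0, "ay": 0, "az": 0},
    {"x": 0.2, "y": 0, "z": 0, "ax": 0, "ay": 0, "az": 0},
    {"x": 0.3, "y": 0, "z": 0, "ax": 0, "ay": 0, "az": 0},
    {"x": 0.3, "y": 0, "z": 0, "ax": 0, "ay": 0, "az": 0},
  ],
)

```text
t: 20.98
position: [0.5405, 0.2673, 0.0808]
orientation: [0.0, 0.998, -0.059, -0.0]
force: [-0.5, -0.6, -0.1]
width: 0.0005
grip_force: 0.2
```

Call:
drive_tool(
  targets=[
    {"x": 0.1, "y": 0, "z": 0, "ax": 0, "ay": 0, "az": 0},
    {"x": 0.2, "y": 0, "z": 0, "ax": 0, "ay": 0, "az": 0},
    {"x": 0.2, "y": 0, "z": 0, "ax": 0, "ay": 0, "az": 0},
  ],
)

```text
t: 21.23
position: [0.5424, 0.2671, 0.0808]
orientation: [0.0, 0.998, -0.059, -0.0]
force: [-1.7, -0.3, 0.1]
width: 0.0003
grip_force: 0.2
```

Call:
drive_tool(
  targets=[
    {"x": 0.1, "y": 0, "z": 0, "ax": 0, "ay": 0, "az": 0},
    {"x": 0.2, "y": 0, "z": 0, "ax": 0, "ay": 0, "az": 0},
    {"x": 0.2, "y": 0, "z": 0, "ax": 0, "ay": 0, "az": 0},
  ],
)

```text
t: 21.48
position: [0.5444, 0.2669, 0.0807]
orientation: [0.0, 0.998, -0.059, -0.0]
force: [-0.1, -0.2, -0.4]
width: 0.0004
grip_force: 0.2
```

Call:
drive_tool(
  targets=[
    {"x": 0.1, "y": 0, "z": 0, "ax": 0, "ay": 0, "az": 0},
    {"x": 0.15, "y": 0, "z": 0, "ax": 0, "ay": 0, "az": 0},
    {"x": 0.15, "y": 0, "z": 0, "ax": 0, "ay": 0, "az": 0},
  ],
)

```text
t: 21.73
position: [0.5458, 0.2667, 0.0808]
orientation: [0.0, 0.998, -0.059, -0.0]
force: [-0.7, 1.0, 0.5]
width: 0.0002
grip_force: 0.3
```

Call:
drive_tool(
  targets=[
    {"x": 0.1, "y": 0, "z": 0, "ax": 0, "ay": 0, "az": 0},
    {"x": 0.15, "y": 0, "z": 0, "ax": 0, "ay": 0, "az": 0},
    {"x": 0.15, "y": 0, "z": 0, "ax": 0, "ay": 0, "az": 0},
  ],
)

```text
t: 21.98
position: [0.5473, 0.2665, 0.0808]
orientation: [0.0, 0.998, -0.059, -0.0]
force: [-0.4, 0.3, -0.2]
width: 0.0006
grip_force: 0.3
```

Call:
drive_tool(
  targets=[
    {"x": 0.05, "y": 0, "z": 0, "ax": 0, "ay": 0, "az": 0},
    {"x": 0.1, "y": 0, "z": 0, "ax": 0, "ay": 0, "az": 0},
    {"x": 0.1, "y": 0, "z": 0, "ax": 0, "ay": 0, "az": 0},
  ],
)

```text
t: 22.23
position: [0.5482, 0.2664, 0.0808]
orientation: [0.0, 0.998, -0.059, -0.001]
force: [0.4, -0.0, -0.1]
width: 0.0005
grip_force: 0.4
```

Call:
drive_tool(
  targets=[
    {"x": 0.05, "y": 0, "z": 0, "ax": 0, "ay": 0, "az": 0},
    {"x": 0.1, "y": 0, "z": 0, "ax": 0, "ay": 0, "az": 0},
    {"x": 0.1, "y": 0, "z": 0, "ax": 0, "ay": 0, "az": 0},
  ],
)

```text
t: 22.48
position: [0.5492, 0.2663, 0.0808]
orientation: [0.0, 0.998, -0.059, -0.0]
force: [-0.6, 0.6, 0.2]
width: 0.0006
grip_force: 0.4
```

Call:
drive_tool(
  targets=[
    {"x": 0.05, "y": 0, "z": 0, "ax": 0, "ay": 0, "az": 0},
    {"x": 0.1, "y": 0, "z": 0, "ax": 0, "ay": 0, "az": 0},
    {"x": 0.1, "y": 0, "z": 0, "ax": 0, "ay": 0, "az": 0},
  ],
)

```text
t: 22.73
position: [0.5495, 0.2663, 0.0808]
orientation: [0.0, 0.998, -0.059, -0.001]
force: [-3.9, 1.3, 0.8]
width: 0.0003
grip_force: 1.8
```

```bash
python3 - <<'E'
from h import *
p,R=pose(); s=env.get_state(); print(Rz(-YC)@(p-F),s['force'])
snap('scene','sc7'); snap('side','sd7'); C=cloud(load('sc7'))
H=C[(C[...,2]>.111)&(C[...,2]<.122)&(C[...,0]>.42)&(C[...,0]<.66)&(C[...,1]>.14)&(C[...,1]<.42)]
print('panel', len(H), np.median(((H-F)@Rz(YC)),0))
im=load('sd7')['p'][110:220,180:340,::-1]
cv2.imwrite('pics/sd7c.png',cv2.resize(im,None,fx=4.6,fy=4.6,interpolation=cv2.INTER_CUBIC))
E
```

```text
[-0.07452707 -0.00454143  0.08075659] [-3.92142227  1.26961037  0.79129308]
panel 109 [-0.01321551 -0.00424681  0.11752666]
```

View pics/sd7c.png

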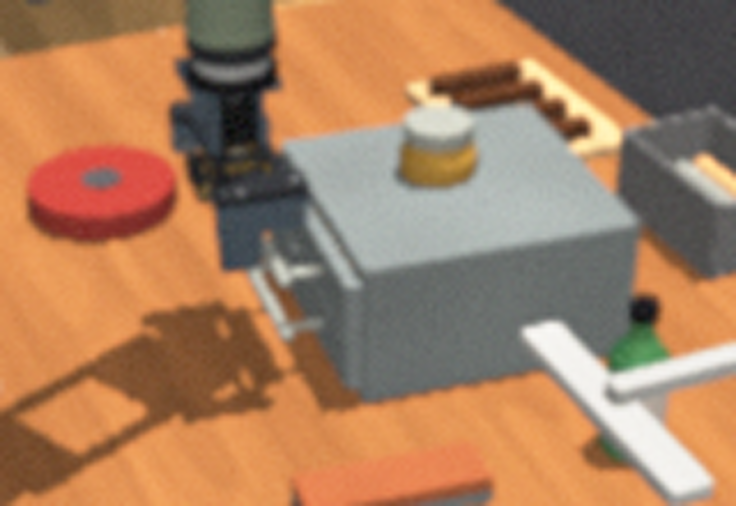

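The panel sits flush at about (335,250) and the force has started to rise, so this is the stop. I'll press a little more, then back off and lift.

Call:
drive_tool(
  targets=[
    {"x": 0.05, "y": 0, "z": 0, "ax": 0, "ay": 0, "az": 0},
    {"x": 0.1, "y": 0, "z": 0, "ax": 0, "ay": 0, "az": 0},
    {"x": 0.1, "y": 0, "z": 0, "ax": 0, "ay": 0, "az": 0},
  ],
)

```text
t: 23.08
position: [0.5495, 0.2662, 0.0807]
orientation: [0.0, 0.998, -0.059, -0.002]
force: [-7.5, 1.9, 3.7]
width: 0.0008
grip_force: 3.4
```

Call:
drive_tool(
  targets=[
    {"x": -0.3, "y": 0, "z": 0, "ax": 0, "ay": 0, "az": 0},
    {"x": -1, "y": 0, "z": 0, "ax": 0, "ay": 0, "az": 0},
    {"x": -3, "y": 0, "z": 0, "ax": 0, "ay": 0, "az": 0},
    {"x": -6, "y": 0, "z": 0, "ax": 0, "ay": 0, "az": 0},
    {"x": -9, "y": 0, "z": -2, "ax": 0, "ay": 0, "az": 0},
    {"x": -12, "y": 0, "z": -5, "ax": 0, "ay": 0, "az": 0},
    {"x": -13, "y": 0, "z": -9, "ax": 0, "ay": 0, "az": 0},
    {"x": -13, "y": 0, "z": -12, "ax": 0, "ay": 0, "az": 0},
    {"x": -13, "y": 0, "z": -12, "ax": 0, "ay": 0, "az": 0},
    {"x": -13, "y": 0, "z": -12, "ax": 0, "ay": 0, "az": 0},
  ],
)

```text
t: 23.92
position: [0.4233, 0.282, 0.2031]
orientation: [-0.001, 0.998, -0.059, 0.002]
force: [-0.0, -1.1, -0.5]
width: 0.0002
grip_force: 0.0
```

```bash
python3 - <<'E'
from h import *
snap('scene','sc8'); C=cloud(load('sc8')); snap('wrist','w8')
for n in('sc7','sc8'):
    C=cloud(load(n)); H=C[(C[...,2]>.08)&(C[...,2]<.106)&(C[...,0]>.54)&(C[...,0]<.61)&(C[...,1]>.2)&(C[...,1]<.34)]; print('handle',len(H),np.median(((H-F)@Rz(YC)),0) if len(H) else 0)
C=cloud(load('sc8'))
H=C[(C[...,2]>.111)&(C[...,2]<.122)&(C[...,0]>.42)&(C[...,0]<.66)&(C[...,1]>.14)&(C[...,1]<.42)]
print('panel', len(H), np.median(((H-F)@Rz(YC)),0))
# what else moved between first and last views
a,b=load('scene0'),load('sc8'); d=np.abs(a['p'].astype(int)-b['p']).sum(2)>90; d=cv2.morphologyEx(d.astype(np.uint8),cv2.MORPH_OPEN,np.ones((3,3)))
n,l,st,_=cv2.connectedComponentsWithStats(d); print([tuple(x) for x in st[1:] if x[4]>15])
E
```

```text
handle 132 [-0.04908049 -0.00011606  0.09947515]
handle 121 [-0.04955776 -0.00096727  0.09987672]
panel 100 [-0.01289388 -0.00907052  0.11716328]
[(np.int32(251), np.int32(0), np.int32(8), np.int32(17), np.int32(78)), (np.int32(277), np.int32(0), np.int32(39), np.int32(25), np.int32(631)), (np.int32(349), np.int32(0), np.int32(72), np.int32(20), np.int32(701)), (np.int32(397), np.int32(14), np.int32(13), np.int32(13), np.int32(125)), (np.int32(281), np.int32(22), np.int32(8), np.int32(8), np.int32(43)), (np.int32(279), np.int32(23), np.int32(84), np.int32(82), np.int32(3498)), (np.int32(368), np.int32(34), np.int32(50), np.int32(57), np.int32(1436)), (np.int32(310), np.int32(39), np.int32(7), np.int32(5), np.int32(31)), (np.int32(265), np.int32(41), np.int32(23), np.int32(28), np.int32(408)), (np.int32(233), np.int32(44), np.int32(18), np.int32(18), np.int32(254)), (np.int32(260), np.int32(48), np.int32(7), np.int32(12), np.int32(51)), (np.int32(259), np.int32(61), np.int32(5), np.int32(5), np.int32(22)), (np.int32(216), np.int32(79), np.int32(11), np.int32(31), np.int32(209)), (np.int32(229), np.int32(90), np.int32(20), np.int32(18), np.int32(224)), (np.int32(256), np.int32(92), np.int32(122), np.int32(85), np.int32(4031)), (np.int32(337), np.int32(95), np.int32(12), np.int32(12), np.int32(109)), (np.int32(380), np.int32(109), np.int32(11), np.int32(13), np.int32(116)), (np.int32(298), np.int32(182), np.int32(57), np.int32(25), np.int32(1336)), (np.int32(291), np.int32(184), np.int32(6), np.int32(5), np.int32(28)), (np.int32(191), np.int32(212), np.int32(6), np.int32(8), np.int32(43))]
```

View pics/sc8.png

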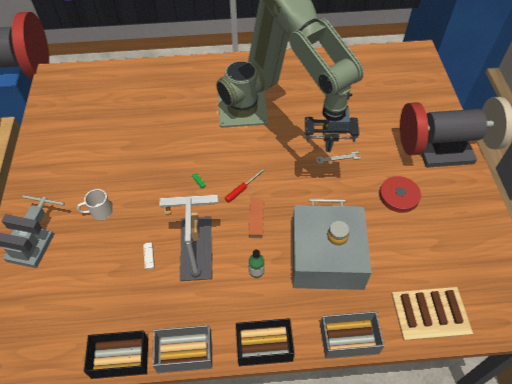

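The final view shows the drawer flush, with its handle at (327,201). The rest is empty, the other objects are where they were, and the arm is clear of everything. Handing in.

```bash
python3 -c "
from rig import workorder
print(workorder.close_job())"
```

```text
the job is handed in; nothing more can be done
None
```

The knife was set down flat in the top drawer, the drawer was slid slowly shut to its stop, and the job was handed in at about 24 s; the lamp and the other objects showed no sign of being moved, and `close_job()` returned no verdict.

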